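# Roll a shaft into the vee block and clamp it

## Task

Load the stepped steel shaft into the vee fixture: first swing the red-handled clamp fully open, then lay the shaft on the fixture's loading deck parallel to the vee, with its thick middle lined up with the vee block, and let go. Then roll it sideways off the deck into the vee (do not lower it in from above) so that it settles centred by itself, let go of it there, and finally swing the clamp back and press its pad firmly down on the shaft's thick middle. Leave the other things where they are.

Things in the scene. Friction and masses are not known exactly. Their poses are not given: they have to be found in the camera images.
- shaft: loose stepped steel shaft, 0.22 kg, lying down and free to roll. Total length 110 mm along its own x axis; thick middle 24 mm in diameter and 44 mm long, both ends 16 mm in diameter and 33 mm long. Origin at its very centre (on the axis, half-way along). The two ends are alike.
- vee_seat (a point): point on the fixed vee fixture where the shaft's centre lies when seated: on the axis of the vee, in the middle of the vee block, 46.4 mm above the table. x runs along the vee (the shaft's direction), y is level and points across from the vee towards the loading deck, z is up.
- vee_block: steel vee block fixed on the fixture, 40 mm along x, 45 mm along y, 36 mm high; origin at the centre of its underside, 36.4 mm below vee_seat, same axes. The vee's mouth is 32 mm wide.
- deck_rest (a point): point where the shaft's centre lies when it rests on the loading deck: 56 mm from vee_seat along y, 55.8 mm above the table, same axes. The bare aluminium deck is 84 mm along x and reaches from y = -32 to +38 mm of this point; it is a shallow trough (5 degrees down from both edges to the line 12 mm below this point), so a shaft laid near that line stays there.
- fixture: the fixed fixture that carries vee block, deck and clamp; origin on the table straight under vee_seat, same axes. Base plate 100 mm along x, from y = -83 to +99 mm, 10 mm thick. The deck's edge beside the vee is 46.5 mm above the table, 0.5 mm above the vee block's top; a shaft pushed over it drops 12 mm into the vee.
- clamp_hinge (a point): hinge of the clamp on the fixture, 78 mm above the table, 46 mm from vee_seat towards -y; the hinge axis is vee_seat's x axis. The clamp's steel tower round it is 32 mm along x and reaches from y = -67 to -33 mm of vee_seat, up to 88 mm above the table.
- clamp_grip (a point): middle of the clamp's red round handle (19 mm in diameter, 54 mm long, along this point's z axis), 67 mm from the hinge. With the clamp down (joint 0) the handle stands upright straight above the hinge, 145 mm above the table; opening swings it over to vee_seat's -y side.
- clamp_arm (a joint): angle of the clamp about its hinge, rad: 0 is fully down, 1.3 is fully open at its stop (the pad lifted off the vee, the handle laid back to 15 degrees above level). It stays where it is left; it takes about 2 N at the handle to swing. With the shaft seated the pad meets it at about 0.04.
- clamp_pad: round rubber pad under the clamp's arm, 14 mm in diameter; origin at the centre of its lower face. With the clamp down it is above the middle of the vee.
- ring_gauge: loose bystander: steel ring, 55 mm across, 18 mm high; origin under its centre
- oil_bottle: loose bystander: cream oil bottle with red nozzle, 38 mm across, 112 mm high; origin under its centre
- gear: loose bystander: steel spur gear lying flat, 60 mm across, 20 mm high; origin under its centre
- flange_part: loose bystander: turned steel flange lying flat, 42 mm across, 16 mm high; origin under its centre
Not all that is in view belongs to the job. What is shaped like the shaft but green is not meant.

How it is judged:
By the outcome, as a careful person would: the job done as asked, in the order asked, and still so for the second after the job is handed in, with the robot touching nothing.
It also fails if it takes over 72 s, if anything falls off the work surface, if the arm or the gripper's body presses on something with over 40 N, if the wrist force passes 120 N, or if a joint passes its speed limit or range.

## Robot

A 7-joint arm with a two-finger parallel gripper is mounted at the origin on the work surface; the furniture and walls round the work are solid. World frame = base frame: x ahead of the robot, y to its left, z up, the work surface at z = 0. Lengths are in m, angles in rad, forces in N, time in s.
With the tool pointing down it reaches from about 0.35 to 0.775 m from the base axis. Payload 3.1 kg.
Tool frame: the origin (TCP) lies between the finger pads; the fingertips stand bot.tip_reach ahead of it and the grasp point (between the pads) lies 5 mm behind it (bot.tip_reach is the distance from the TCP to the fingertips, in m); z points along the fingers, y is the line along which they close (so a half turn about z gives the same grasp; the last joint's range is limited). The gripper opens to 85 mm and grips with 20 to 120 N. Pads are 22 mm wide; open, the fingers measure 114 mm over their backs; the gripper's body (76 mm by 85 mm) begins 54 mm behind the grasp point. The pads swing forward as they close: fully open they stand 13 mm farther back than shut.
Start: joints at [-1.366, 0.311, 0.014, 1.512, -0.004, 1.319, -0.027], TCP at [0.134, 0.533, 0.245] pointing down, gripper open.
Joint ranges: [-2.7, 2.7], [-0.3, 1.91], [-1.27, 1.3], [0.12, 2.57], [-1.44, 4.58], [0.2, 2.03], [-3.05, 3.05]. Speed limits (rad/s): [2.79, 2.79, 3.14, 3.14, 3.14, 3.14, 3.14].

## Interface

Orientations are given as [roll, pitch, yaw] about the fixed x, y, z axes, in that order (R = Rz(yaw) Ry(pitch) Rx(roll)).
In Python, from cell import bot gives the robot as it stands. Calls block until the motion is done:
- bot.move_pose(position, orientation): joint-space move of the TCP to a pose.
- bot.servo_line(position, orientation=None, velocity=0.15): straight line of the TCP; orientation=None keeps the orientation; velocity is the mean speed in m/s.
- bot.move_joints(angles): joint-space move.
- bot.grip(opening): opening from 0.0 (shut) to 1.0 (fully open); the grip force is fixed at half the most; returns when the fingers have stopped.
- bot.sleep(seconds).
- bot.solve_ik(position, orientation): joint angles nearest the present ones, or None.
- bot.camera(name): name is "side" or "top"; returns a dict with "image" (420x560x3 uint8, red, green, blue), "depth" (420x560 float32, m along the optical axis (not along the pixel's ray), 0 where there is no reading), "intrinsics" (3x3 intrinsics, pixels), "camera_from_world" (4x4, takes a point from world to camera coordinates). Camera axes: x right, y down, z forward; pixel columns grow to the right and rows downward; lengths in m; the calibration is good to about 2 mm. A picture is of the moment at which its call begins.
A pose or a line that the arm cannot do raises bot.Unreachable and nothing moves.
- bot.hand_in(): hands the job in; it is judged then, once.
Readings, each from a call of its own:
- bot.current_clock(): time.
- bot.current_joint_pos(): joint angles.
- bot.current_joint_vel(): joint speeds.
- bot.current_joint_efforts(): joint torques, N m.
- bot.current_eef_pos(): TCP position.
- bot.current_tool_rot(): TCP orientation.
- bot.current_contact_force(): force on the tool from outside, world axes, zero at the start.
- bot.current_wrist_torque(): the same for the moment, N m.
- bot.current_grip_width(): opening from 0.0 (shut) to 1.0 (fully open).
- bot.current_gripper_force(): force on a finger pad.
Only numpy, scipy, OpenCV 4.12 (cv2) and the standard library are available. Lean on these libraries where they do the work, as an engineer would, in place of code of your own. Each camera call takes 0.05 s, during which the arm holds its last target. There are 200 camera calls.

## Working session

There is one attempt and no reset: what is moved stays moved. The work goes in short steps, each a Python script; the robot and the scene stay as the last script left them, time stands still between calls to the robot, and variables do not carry over. Pictures are saved under pics/ and viewed, at most 10 in all, crops included, and the job is handed in when it is done.

```bash
ls; mkdir -p pics; python3 - <<'E'
from cell import bot
import cv2,numpy as np
ims=[]
for n in("top","side"):
    c=bot.camera(n); np.savez(f"pics/{n}0.npz",**c); cv2.imwrite(f"pics/{n}0.png",c["image"][:,:,::-1])
    print(n,c["intrinsics"].round(1).tolist(),c["camera_from_world"].round(3).tolist())
print(bot.tip_reach,bot.current_tool_rot(),bot.current_clock())
E
```

```text
pics
top [[432.5, 0.0, 274.7], [0.0, 432.5, 208.1], [0.0, 0.0, 1.0]] [[-0.003, -1.0, -0.001, 0.096], [-0.979, 0.003, -0.201, 0.503], [0.201, -0.0, -0.98, 1.258], [0.0, 0.0, 0.0, 1.0]]
side [[486.7, 0.0, 279.7], [0.0, 486.7, 215.5], [0.0, 0.0, 1.0]] [[0.853, -0.522, -0.004, -0.369], [-0.326, -0.527, -0.785, 0.29], [0.407, 0.671, -0.62, 1.161], [0.0, 0.0, 0.0, 1.0]]
0.014 [-3.13939657e+00  1.15836625e-04  2.89492904e+00] 0.1
```

View pics/top0.png

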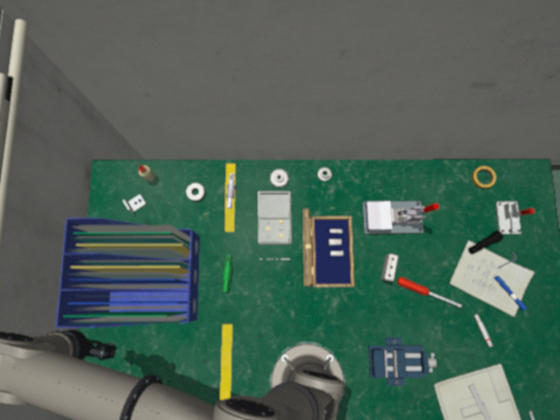

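View pics/side0.png

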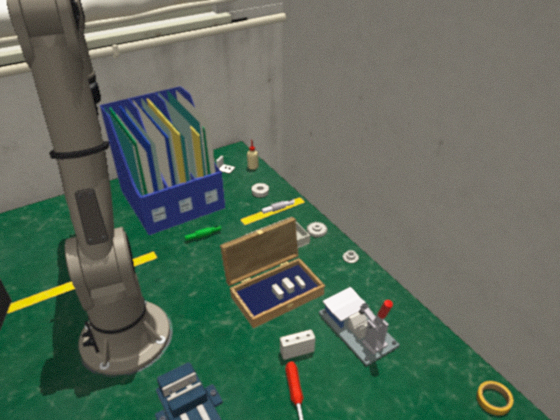

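The top view shows two shaft look-alikes: the steel one at (231,187), lying on the yellow tape, and the green one at (228,273), which is not meant. There are also two red-handled clamps. The one at (400,217), with its handle at (432,208), has a deck and a vee. The one at (510,215) is a bare toggle with no deck. I choose the steel shaft and the deck fixture, and check both in a close crop.

```bash
cat > h.py <<'E'
import numpy as np,cv2
def world(c,u,v,d=None):
    K=c["intrinsics"];T=np.linalg.inv(c["camera_from_world"])
    u=np.asarray(u,float);v=np.asarray(v,float)
    if d is None:d=c["depth"][v.astype(int),u.astype(int)]
    p=np.stack([(u-K[0,2])/K[0,0]*d,(v-K[1,2])/K[1,1]*d,d],-1)
    return p@T[:3,:3].T+T[:3,3]
def cloud(c):
    v,u=np.mgrid[:420,:560];return world(c,u,v)
def proj(c,p):
    q=c["camera_from_world"]@np.r_[p,1];q=c["intrinsics"]@q[:3];return q[:2]/q[2]
E
python3 - <<'E'
from h import *
t=dict(np.load("pics/top0.npz"));s=dict(np.load("pics/side0.npz"))
def crop(c,u,v,w,h,k):return cv2.resize(np.ascontiguousarray(c["image"][v:v+h,u:u+w,::-1]),None,fx=k,fy=k,interpolation=cv2.INTER_CUBIC)
a=np.vstack([np.hstack([crop(t,355,185,100,60,4),crop(t,205,160,100,60,4)]),np.hstack([crop(s,310,270,100,90,4),crop(s,230,190,100,90,4)])])
cv2.imwrite("pics/crop.png",a)
for n,c in(("t",t),("s",s)):
    P=cloud(c);ok=c["depth"]>0
    im=c["image"].astype(int)
    # shaft
    r=ok&(P[...,2]>.006)&(P[...,2]<.04)
    if n=="t": box=np.s_[165:215,222:242]
    else: box=np.s_[195:220,255:305]
    q=P[box][r[box]];print(n,"shaft",len(q),q.mean(0).round(4),q.min(0).round(4),q.max(0).round(4))
    m=q[:,:2].mean(0);w,V=np.linalg.eigh(np.cov((q[:,:2]-m).T));ax=V[:,1];print(ax, np.sqrt(w))
    pr=(q[:,:2]-m)@ax;print("ext",pr.min(),pr.max())
    # red handle of fixture
    red=ok&(im[...,0]>120)&(im[...,1]<60)&(im[...,2]<70)&(P[...,2]>.09)
    q=P[red];print("red",[ (len(q),q.mean(0).round(4),q.min(0).round(4),q.max(0).round(4))] if len(q) else 0)
    fx=ok&(P[...,0]>.3)&(P[...,1]<-.1)&(P[...,1]>-.42)&(P[...,2]>.005)
    for lo,hi in((.005,.015),(.042,.052),(.07,.15)):
        f=fx&(P[...,2]>lo)&(P[...,2]<hi)&(P[...,0]>.42)&(P[...,1]<-.18)
        q=P[f][:,:2].astype(np.float32);print(lo,len(q),cv2.minAreaRect(q) if len(q)>3 else 0)
E
```

```text
t shaft 231 [0.5651 0.2336 0.0191] [0.4944 0.2025 0.006 ] [0.6541 0.2612 0.0292]
[-0.99874935  0.04999737] [0.0077349  0.03294252]
ext -0.08895611931287246 0.06945952375908984
red [(66, array([ 0.4858, -0.4097,  0.1515]), array([ 0.4705, -0.6375,  0.0916]), array([0.6189, 0.4961, 0.1716]))]
0.005 895 ((0.6472448110580444, -0.30005353689193726), (0.2379607856273651, 0.45363152027130127), 89.75931549072266)
0.042 721 ((0.6569600105285645, -0.30244749784469604), (0.4344213008880615, 0.23842573165893555), 0.6988188624382019)
0.07 1201 ((0.6707029938697815, -0.3007566034793854), (0.40848660469055176, 0.2391781061887741), 0.17761816084384918)
s shaft 334 [0.567  0.2352 0.0154] [0.4839 0.143  0.006 ] [0.6695 0.332  0.0369]
[-0.87798562  0.478687  ] [0.03135503 0.03732119]
ext -0.08431983824812503 0.07115958593343212
red [(42, array([ 0.482 , -0.3528,  0.1707]), array([ 0.4741, -0.3588,  0.1667]), array([ 0.4909, -0.3453,  0.1743]))]
0.005 1892 ((0.6482886672019958, -0.3003755211830139), (0.4559573531150818, 0.23915430903434753), 0.07608544826507568)
0.042 1200 ((0.657149076461792, -0.30239394307136536), (0.4376140534877777, 0.2370959222316742), 0.3702469766139984)
0.07 2673 ((0.6702658534049988, -0.2998456358909607), (0.23951922357082367, 0.41101008653640747), 89.89566040039062)
```

View pics/crop.png

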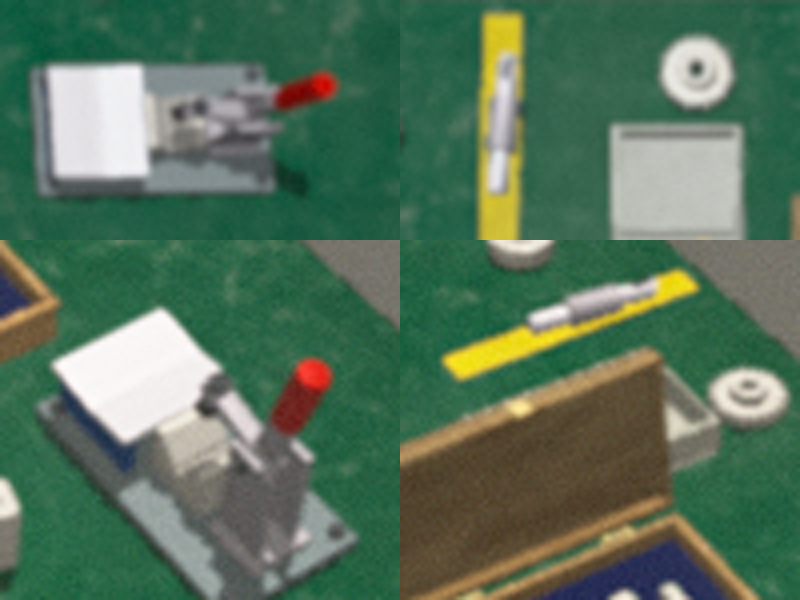

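```bash
python3 - <<'E'
from h import *
t=dict(np.load("pics/top0.npz"));s=dict(np.load("pics/side0.npz"))
def onplane(c,uv,z):
    uv=np.asarray(uv,float)
    a=world(c,uv[:,0],uv[:,1],np.full(len(uv),.5));b=world(c,uv[:,0],uv[:,1],np.full(len(uv),1.))
    k=(z-a[:,2])/(b[:,2]-a[:,2]);return a+k[:,None]*(b-a)
tc=lambda p,o:[(o[0]+x/4-.4,o[1]+y/4-.4) for x,y in p]
print("base t",onplane(t,tc([(33,68),(262,65),(273,192),(40,195)],(355,185)),.01).round(4).tolist())
print("deck t",onplane(t,tc([(50,67),(142,64),(148,177),(55,180)],(355,185)),.047).round(4).tolist())
print("deck s",onplane(s,tc([(52,128),(162,70),(220,136),(122,205)],(310,270)),.047).round(4).tolist())
print("base s",onplane(s,tc([(38,168),(355,297)],(310,270)),.01).round(4).tolist())
print("shaft t",onplane(t,tc([(107,55),(97,190)],(205,160)),.012).round(4).tolist())
print("shaft s",onplane(s,tc([(131,82),(258,46)],(230,190)),.012).round(4).tolist())
print("handle top t",onplane(t,tc([(326,85)],(355,185)),.172).round(4).tolist(), "s",onplane(s,tc([(314,130)],(310,270)),.172).round(4).tolist())
# segmentation
for n,c,box,bs in(("t",t,(355,190,45,50),(222,165,20,50)),("s",s,(318,284,60,45),(255,190,55,35))):
    im=c["image"]
    def seg(b,f,z):
        x,y,w,h=b;m=np.zeros(im.shape[:2],np.uint8);m[y:y+h,x:x+w]=f(im[y:y+h,x:x+w].astype(int))
        k,l,st,_=cv2.connectedComponentsWithStats(m);i=1+st[1:,4].argmax();v,u=np.nonzero(l==i)
        p=onplane(c,np.c_[u,v],z)[:,:2].astype(np.float32);r=cv2.minAreaRect(p);
        print(n,len(p),"mean",p.mean(0).round(4),"rect",np.round(r[0],4),np.round(r[1],4),round(r[2],1), "line",cv2.fitLine(p,cv2.DIST_L2,0,0,0).ravel().round(4))
    seg(box,lambda a:a.min(-1)>190,.046)
    seg(bs,lambda a:(a.min(-1)>85)&(a.max(-1)-a.min(-1)<50),.012)
E
```

```text
base t [[0.5321, -0.1825, 0.01], [0.5339, -0.3621, 0.01], [0.4334, -0.3634, 0.01], [0.4317, -0.1834, 0.01]]
deck t [[0.5247, -0.1877, 0.047], [0.5268, -0.2579, 0.047], [0.4397, -0.2575, 0.047], [0.4377, -0.1875, 0.047]]
deck s [[0.4393, -0.1888, 0.047], [0.5258, -0.1858, 0.047], [0.5221, -0.2474, 0.047], [0.4396, -0.2587, 0.047]]
base s [[0.4336, -0.185, 0.01], [0.5345, -0.3608, 0.01]]
shaft t [[0.6249, 0.2311, 0.012], [0.5155, 0.2371, 0.012]]
shaft s [[0.5178, 0.2444, 0.012], [0.6282, 0.2318, 0.012]]
handle top t [[0.4837, -0.3492, 0.172]] s [[0.485, -0.3493, 0.172]]
t 646 mean [ 0.4826 -0.2245] rect [ 0.4826 -0.2256] [0.0767 0.0802] 89.8 line [ 0.999   0.0449  0.4826 -0.2245]
t 206 mean [0.5683 0.2339] rect [0.5692 0.2332] [0.0246 0.1081] 84.2 line [ 0.9974 -0.0724  0.5683  0.2339]
s 784 mean [ 0.4815 -0.2212] rect [ 0.4839 -0.2251] [0.086  0.0798] 0.7 line [ 0.9171  0.3988  0.4815 -0.2212]
s 199 mean [0.5695 0.2411] rect [0.5727 0.2422] [0.0356 0.1169] 87.0 line [ 0.9988 -0.0492  0.5695  0.2411]
```

```bash
cat >> h.py <<'E'
from scipy.spatial.transform import Rotation as Ro
SEAT=np.array([.4832,-.2817,.0464]);YAW=.01;HINGE=SEAT+[0.0005,-.046,.0316]
def rpy(R):return R.as_euler("xyz")
def down(yaw):return Ro.from_euler("z",yaw)*Ro.from_euler("x",np.pi)
def grasp(th,r,phi,yaw0,back=0):
    """TCP pose gripping the handle at radius r, clamp angle th, tool tilted by phi about x; back = retreat."""
    R=Ro.from_euler("x",phi)*down(yaw0)
    g=HINGE+r*np.array([0,-np.sin(th),np.cos(th)])
    return g+R.apply([0,0,.005-back]),rpy(R)
E
python3 - <<'E'
from h import *
from cell import bot
t=dict(np.load("pics/top0.npz"));P=cloud(t);m=(t["depth"]>0)
b=P[225:325,60:200];print("binder z",np.percentile(b[...,2],[50,95,99]),P[225:325,60:200].reshape(-1,3).min(0),b.reshape(-1,3).max(0))
for y0 in(np.pi/2,-np.pi/2):
  for ph in(-.5,0,.5):
    for th in (.24,1.3):
      q=bot.solve_ik(*grasp(th,.07,ph,y0)); print(round(y0,1),ph,th,None if q is None else np.round(q,2))
q=bot.solve_ik([.134,.533,.42],bot.current_tool_rot());print(q)
for y in(0,np.pi):print("shaft",bot.solve_ik([.571,.2355,.2],rpy(down(-.065+y))),bot.solve_ik(SEAT+[0,.056,.1],rpy(down(y))))
E
```

```text
binder z [0.22590558 0.30492344 0.31543215] [ 0.16166876  0.0939651  -0.00835834] [0.46209137 0.70469356 1.33407094]
1.6 -0.5 0.24 [-0.34  0.5   0.88  1.83  0.11  0.76  0.37]
1.6 -0.5 1.3 [-0.15  0.58  0.77  1.82  0.08  0.64  0.43]
1.6 0 0.24 [-0.1   0.71  1.12  1.57 -0.66  1.29  1.12]
1.6 0 1.3 [ 0.01  0.84  1.12  1.53 -0.78  1.27  1.23]
1.6 0.5 0.24 [ 0.25  0.97  1.12  1.25 -0.99  1.89  1.29]
1.6 0.5 1.3 [ 0.35  1.09  1.12  1.15 -1.06  1.89  1.33]
-1.6 -0.5 0.24 [-0.48  0.61  1.13  1.84 -0.16  0.76 -2.54]
-1.6 -0.5 1.3 [-0.35  0.75  1.13  1.83 -0.39  0.67 -2.32]
-1.6 0 0.24 [-0.1   0.71  1.12  1.57 -0.66  1.29 -2.02]
-1.6 0 1.3 [ 0.01  0.84  1.12  1.53 -0.78  1.27 -1.91]
-1.6 0.5 0.24 [ 0.25  0.97  1.12  1.25 -0.99  1.89 -1.85]
-1.6 0.5 1.3 [ 0.35  1.09  1.12  1.15 -1.06  1.89 -1.81]
[-1.37197673  0.2949025   0.02411806  1.11151475 -0.00704539  1.73745055
 -0.02592026]
shaft [-0.86016435  0.54216748  0.69085131  1.40456911 -0.34650506  1.31763812
 -1.78956032] [-0.21256287  0.44868691  0.8361417   1.72895128 -0.36437131  1.12734885
 -0.83704046]
shaft [-0.64457784  0.48758581  0.34181467  1.39515465 -0.16433104  1.28676976
  1.21219525] [-0.40021555  0.59389451  1.17484648  1.73443743 -0.58321664  1.21540304
  2.49988336]
```

```bash
python3 - <<'E'
from h import *
from cell import bot
bot.move_pose([.134,.533,.42],bot.current_tool_rot())
q=np.array(bot.current_joint_pos());q[0]=.5;q[2]=0;bot.move_joints(q)
print(bot.current_clock(),bot.current_eef_pos())
for y0 in(np.pi/2,-np.pi/2):
  for ph,th in((-.5,.24),(-.3,.24),(0,.24),(0,1.3),(.3,1.3),(.5,1.3)):
      q=bot.solve_ik(*grasp(th,.07,ph,y0)); print(round(y0,1),ph,th,None if q is None else np.round(q,2))
E
```

```text
3.9083 [ 0.47537007 -0.27488684  0.41908197]
1.6 -0.5 0.24 [ 0.31  0.38  0.01  1.81  0.62  0.89 -0.06]
1.6 -0.3 0.24 [ 0.45  0.39 -0.02  1.71  0.35  0.94  0.24]
1.6 0 0.24 [ 0.63  0.47 -0.05  1.54  0.03  1.13  0.57]
1.6 0 1.3 [ 0.68  0.58 -0.03  1.5   0.02  1.06  0.64]
1.6 0.3 1.3 [ 0.81  0.73 -0.06  1.28 -0.18  1.35  0.82]
1.6 0.5 1.3 [ 0.87  0.85 -0.06  1.12 -0.29  1.55  0.88]
-1.6 -0.5 0.24 [-0.48  0.61  1.13  1.84 -0.16  0.76 -2.54]
-1.6 -0.3 0.24 [ 0.2   0.4   0.31  1.72  0.19  0.91 -2.77]
-1.6 0 0.24 [ 0.32  0.49  0.38  1.55 -0.2   1.14 -2.39]
-1.6 0 1.3 [ 0.39  0.6   0.41  1.51 -0.26  1.08 -2.29]
-1.6 0.3 1.3 [ 0.54  0.75  0.42  1.29 -0.48  1.41 -2.12]
-1.6 0.5 1.3 [ 0.63  0.88  0.42  1.13 -0.59  1.63 -2.07]
```

```bash
python3 - <<'E'
from h import *
from cell import bot
Y=np.pi/2
f=lambda:np.round(bot.current_contact_force(),1)
bot.move_pose(*grasp(.24,.07,-.45,Y,.10))
bot.servo_line(*grasp(.24,.07,-.45,Y),velocity=.15)
bot.grip(0.0);print("grip",bot.current_grip_width(),bot.current_gripper_force(),f(),bot.current_clock())
for th in(.5,.75,1.0,1.2,1.3,1.33):
    bot.servo_line(*grasp(th,.07,-.45+(th-.24)*.9,Y),velocity=.12 if th<1.25 else .05);print(th,f(),bot.current_clock())
c=bot.camera("side");cv2.imwrite("pics/a.png",cv2.resize(np.ascontiguousarray(c["image"][250:370,290:450,::-1]),None,fx=4,fy=4))
E
```

```text
grip 0.20119279848722577 58.41705679893494 [-1.6  1.5  3.9] 6.1333
0.5 [-2.1  0.6  4.3] 6.575
0.75 [-0.5 -2.4  2.1] 6.95
1.0 [ 0.4 -4.4  1.8] 7.325
1.2 [ 2.4 -4.8  0.6] 7.6583
1.3 [-0.  -5.3  5.7] 7.9417
1.33 [-1.7 -3.6 10.1] 8.1917
```

View pics/a.png

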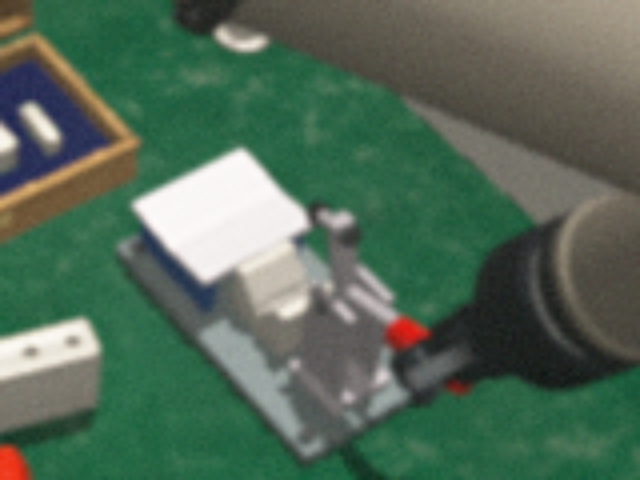

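The crop shows the clamp at its stop. The arm stands upright at (340,220), the pad is clear of the vee and the handle is laid back to (430,360). I press once more against the stop, then fetch the shaft.

```bash
python3 - <<'E'
from h import *
from cell import bot
Y=np.pi/2
f=lambda:np.round(bot.current_contact_force(),1)
bot.servo_line(*grasp(1.36,.07,.5,Y),velocity=.05);print(f())
bot.grip(.6)
bot.servo_line(*grasp(1.33,.07,.5,Y,.10),velocity=.2);print(f())
bot.move_pose([.5,-.15,.3],rpy(down(Y)))
S=np.array([.571,.2355,0]);o=None
for y in(-.065,-.065+np.pi,-.065-np.pi):
    q=bot.solve_ik(S+[0,0,.12],rpy(down(y)));print(y,np.round(q,2))
    if o is None or abs(q[6]-0)<o[0]:o=(abs(q[6]),y)
y=o[1]
bot.move_pose(S+[0,0,.12],rpy(down(y)))
c=bot.camera("top");s=bot.camera("side")
a=np.hstack([cv2.resize(np.ascontiguousarray(k["image"][v:v+80,u:u+80,::-1]),None,fx=5,fy=5) for k,u,v in((c,190,150),(s,240,170))])
cv2.imwrite("pics/b.png",a);print(bot.current_clock(),y,bot.tip_reach,bot.current_joint_pos().round(2))
E
```

```text
[-3.2 -3.6 16.3]
[ 0.4  0.9 -0.8]
-0.065 [-0.25  0.55 -0.25  1.48  0.15  1.12 -2.16]
3.076592653589793 [ 0.01  0.63 -0.67  1.47  0.41  1.18  0.79]
-3.206592653589793 [ 0.01  0.63 -0.67  1.47  0.41  1.18  0.79]
12.475 3.076592653589793 0.014 [ 0.01  0.63 -0.66  1.47  0.41  1.18  0.79]
```

View pics/b.png

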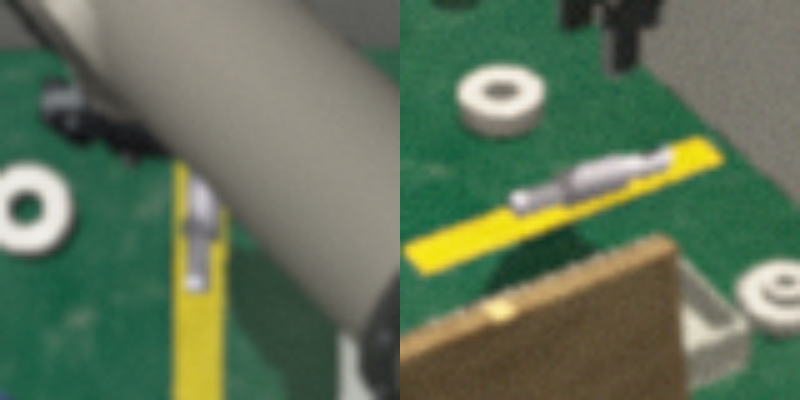

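```bash
python3 - <<'E'
from h import *
from cell import bot
p=bot.current_eef_pos();print(p,bot.current_tool_rot(),bot.current_grip_width())
t=dict(np.load("pics/top0.npz"));s=dict(np.load("pics/side0.npz"))
for d in(0,-.03):
  q=np.array(p)-[0,0,d]
  print((proj(t,q)-[190,150])*5,(proj(s,q)-[240,170])*5+[400,0])
E
```

```text
[0.57233985 0.23341211 0.12063256] [-3.14066559e+00  1.74313741e-03  3.07293817e+00] 0.598995286705903
[182.77485207 151.55549576] [594.07417172  39.20747692]
[176.97082154 137.56808749] [593.80616677  -2.50688258]
```

```bash
python3 - <<'E'
from h import *
from cell import bot
f=lambda:np.round(bot.current_contact_force(),1)
R=rpy(down(-.065+np.pi))
bot.servo_line([.571,.2355,.018],R,velocity=.12);print(bot.current_eef_pos(),f())
bot.grip(0);print("grip",bot.current_grip_width(),bot.current_gripper_force(),f(),bot.current_eef_pos())
bot.servo_line([.571,.2355,.13],R,velocity=.12);print(bot.current_grip_width(),bot.current_gripper_force(),f(),bot.current_clock())
E
```

```text
[0.57169811 0.23606909 0.01893931] [-0.5 -0.2  0.5]
grip 0.2551659419190222 58.87807488441467 [ 0.3 -1.7  4.8] [0.57185817 0.2353554  0.01920925]
0.25473251853885137 58.821560740470886 [-0.4 -0.2 -2.6] 14.925
```

```bash
cat >> h.py <<'E'
DECK=SEAT+Ro.from_euler("z",YAW).apply([0,.056,.0094])
E
python3 - <<'E'
from h import *
from cell import bot
R=rpy(down(YAW+np.pi))
bot.move_pose([.54,0,.26],R)
bot.move_pose(DECK+[0,0,.05],R)
p=bot.current_eef_pos();print(p,DECK,bot.current_joint_pos().round(2),bot.current_clock())
A=[]
for n,u,v in(("top",340,170),("side",300,240)):
    c=bot.camera(n);np.savez(f"pics/{n}1.npz",**c)
    i=cv2.resize(np.ascontiguousarray(c["image"][v:v+100,u:u+100,::-1]),None,fx=4,fy=4,interpolation=cv2.INTER_CUBIC)
    for e in(-.055,-.022,.022,.055):
        q=(proj(c,p+[e,0,-.007])-[u,v]+.5)*4;cv2.circle(i,tuple(int(k) for k in q),2,(0,0,255),-1)
    A.append(i)
cv2.imwrite("pics/c.png",np.hstack(A))
E
```

```text
[ 0.48481835 -0.22330512  0.10692156] [ 0.48264001 -0.2257028   0.0558    ] [ 0.89  0.48 -0.66  1.73  0.33  1.04  1.7 ] 17.0583
```

View pics/c.png

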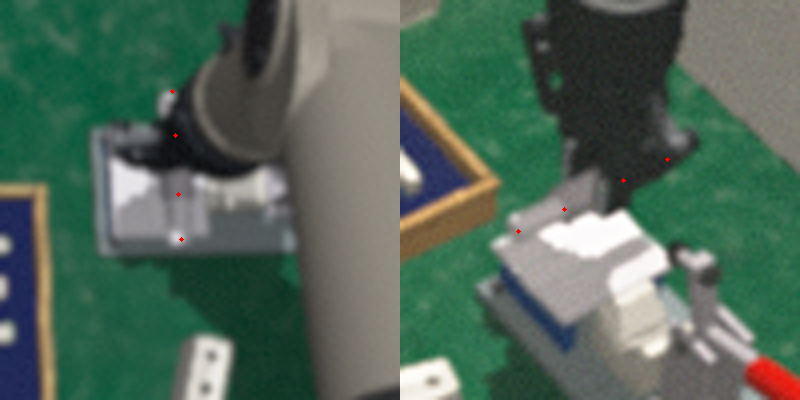

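```bash
python3 - <<'E'
from h import *
from cell import bot
R=rpy(down(YAW+np.pi))
f=lambda:np.round(bot.current_contact_force(),1)
bot.servo_line(DECK+[0,0,.018],R,velocity=.08);f0=f();print(f0,bot.current_eef_pos())
for z in np.arange(.016,.004,-.0015):
    bot.servo_line(DECK+[0,0,z],R,velocity=.03);d=f()-f0
    if d[2]>2.5:break
print(z,d,bot.current_eef_pos(),bot.current_clock())
E
```

```text
[ 0.6  0.1 -2.2] [ 0.48251624 -0.22552858  0.07340351]
0.005500000000000003 [-2.9  0.8 10.7] [ 0.48303063 -0.22579883  0.06290733] 19.7083
```

```bash
python3 - <<'E'
from h import *
from cell import bot
R=rpy(down(YAW+np.pi))
bot.grip(.45);print(bot.current_grip_width(),bot.current_contact_force().round(1))
bot.servo_line(DECK+[0,0,.12],R,velocity=.15)
bot.move_pose([.46,-.03,.28],rpy(Ro.from_euler("x",-.4)*down(np.pi/2)))
A=[]
for n,u,v in(("top",340,170),("side",300,240)):
    c=bot.camera(n);np.savez(f"pics/{n}2.npz",**c)
    i=cv2.resize(np.ascontiguousarray(c["image"][v:v+100,u:u+100,::-1]),None,fx=4,fy=4,interpolation=cv2.INTER_CUBIC)
    for e in(-.055,-.022,.022,.055):
        q=(proj(c,DECK+[e,0,0])-[u,v]+.5)*4;cv2.circle(i,tuple(int(k) for k in q),2,(0,0,255),-1)
    A.append(i)
cv2.imwrite("pics/d.png",np.hstack(A));print(bot.current_clock(),bot.current_joint_pos().round(2))
E
```

```text
0.4504758928669187 [ 0.6  0.1 -0. ]
22.9583 [ 0.41  0.22 -0.79  1.68  0.53  1.49 -0.48]
```

View pics/d.png

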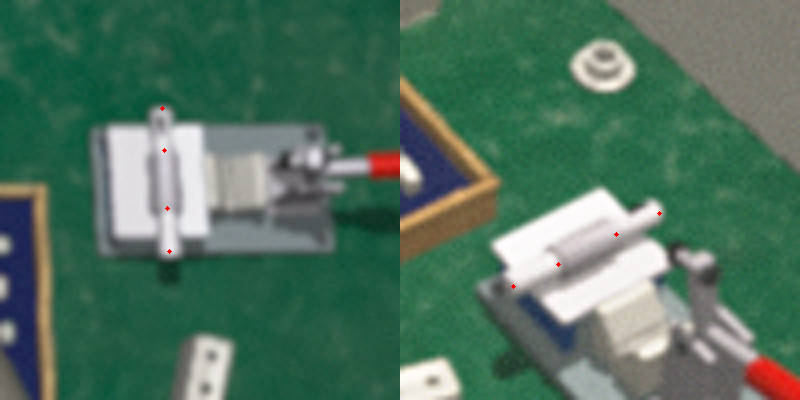

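The shaft rests on the deck. In the top crop its ends are at (160,106) and (169,256), so its centre is at row 181. The vee block spans rows 153 to 212, so the two agree within about 1 mm. Next I roll it.

```bash
python3 - <<'E'
from h import *
from cell import bot
f=lambda:np.round(bot.current_contact_force(),1)
Z=Ro.from_euler("z",YAW);R=Z*Ro.from_euler("x",-.3)*down(np.pi/2)
def pose(ycorner,tipz=.053,x=0.):
    tip=SEAT*[1,1,0]+Z.apply([x,ycorner+.0105,tipz]);return tip-R.apply([0,0,.014]),rpy(R)
bot.grip(.15)
bot.move_pose(*pose(.080,.10));bot.servo_line(*pose(.080),velocity=.1)
f0=f();print(bot.current_eef_pos()-pose(.080)[0],f0,bot.current_clock())
for y in(.07,.055,.045,.038,.032,.027,.023,.020):
    bot.servo_line(*pose(y),velocity=.03);print(y,f()-f0)
bot.sleep(.3)
bot.servo_line(*pose(.05),velocity=.1);bot.servo_line(*pose(.09,.12),velocity=.2)
bot.move_pose([.46,-.03,.28],rpy(R))
A=[]
for n,u,v in(("top",340,170),("side",300,240)):
    c=bot.camera(n);np.savez(f"pics/{n}3.npz",**c)
    i=cv2.resize(np.ascontiguousarray(c["image"][v:v+100,u:u+100,::-1]),None,fx=4,fy=4,interpolation=cv2.INTER_CUBIC)
    for e in(-.055,-.022,.022,.055):
        q=(proj(c,SEAT+[e,0,0])-[u,v]+.5)*4;cv2.circle(i,tuple(int(k) for k in q),2,(0,0,255),-1)
    A.append(i)
cv2.imwrite("pics/e.png",np.hstack(A));print(bot.current_clock())
E
```

```text
[0.00047013 0.00038487 0.00023983] [-1.  -0.3 -0.2] 24.8583
0.07 [-0.1  0.1  0.2]
0.055 [-1.4  8.9  9.6]
0.045 [-2.  13.1 15.5]
0.038 [-1.8 14.7 17.1]
0.032 [-3.3 15.4 20.3]
0.027 [-2.9 17.5 19.8]
0.023 [ 0.6  8.2 12.5]
0.02 [ 0.7  0.8 -0.1]
30.3
```

View pics/e.png

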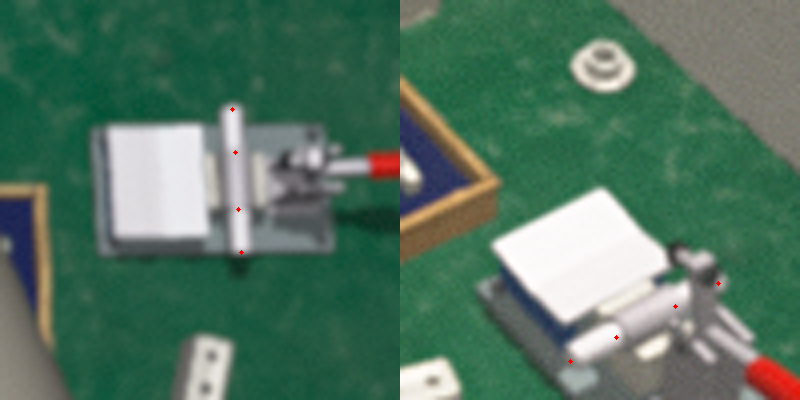

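The shaft is seated in the vee. In the top crop it runs from (232,103) to (241,255), within about 1 mm of the predicted dots. Next I close the clamp.

```bash
python3 - <<'E'
from h import *
from cell import bot
Y=np.pi/2
f=lambda:np.round(bot.current_contact_force(),1)
ph=lambda th:-.45+(th-.24)*.9
bot.grip(.6)
bot.move_pose([.50,-.30,.33],rpy(Ro.from_euler("x",.2)*down(Y)))
bot.move_pose(*grasp(1.3,.07,.5,Y,.10))
bot.servo_line(*grasp(1.3,.07,.5,Y),velocity=.15)
bot.grip(0);print("grip",bot.current_grip_width(),f(),bot.current_clock())
for th in(1.1,.85,.6,.35,.2,.12,.08,.04,.02,0.,-.02,-.04,-.06,-.08,-.1,-.12):
    bot.servo_line(*grasp(th,.07,ph(th),Y),velocity=.12 if th>.15 else .04);F=f();p=bot.current_eef_pos()
    print(th,F,round(p[1]-grasp(th,.07,ph(th),Y)[0][1],4))
    if F[1]<-28:break
print(bot.current_clock())
E
```

```text
grip 0.20547475491208 [ 0.5 -1.9  3.9] 33.8917
1.1 [ 0.8 -2.2  3.5] -0.0
0.85 [-0.6  0.3  7.8] 0.0009
0.6 [-0.8  1.4  5.5] 0.0004
0.35 [-1.7  3.6  6.3] 0.0009
0.2 [ 0.1 -0.3  2.7] -0.0004
0.12 [ 1.   0.1 -1. ] -0.0007
0.08 [ 2.3 -2.  -5.5] -0.0006
0.04 [ 3.7 -3.5 -7.9] -0.0006
0.02 [ 2.1 -4.4 -8.5] -0.0008
0.0 [ 2.6 -5.  -8.2] -0.0009
-0.02 [ 4.  -7.  -8.6] -0.0016
-0.04 [  4.8 -10.4  -9.7] -0.0026
-0.06 [  5.6 -13.6 -11.3] -0.0037
-0.08 [  7.3 -17.1 -12. ] -0.0051
-0.1 [  8.8 -18.7 -13.2] -0.0062
-0.12 [ 10.4 -22.3 -14.1] -0.0075
38.4333
```

```bash
python3 - <<'E'
from h import *
from cell import bot
Y=np.pi/2
f=lambda:np.round(bot.current_contact_force(),1)
for th in(-.14,-.16,-.18):
    bot.servo_line(*grasp(th,.07,-.81,Y),velocity=.04);F=f();print(th,F)
    if F[1]<-30:break
bot.sleep(.3);print(bot.current_eef_pos());bot.grip(.6);bot.sleep(.2);print(f())
R=Ro.from_euler("xyz",bot.current_tool_rot());p=bot.current_eef_pos();print(p)
bot.servo_line(p+R.apply([0,0,-.11]),velocity=.15)
bot.move_pose([.46,-.03,.30],rpy(Ro.from_euler("x",-.3)*down(Y)))
A=[]
for n,u,v in(("top",340,170),("side",300,240)):
    c=bot.camera(n);np.savez(f"pics/{n}4.npz",**c)
    i=cv2.resize(np.ascontiguousarray(c["image"][v:v+100,u:u+100,::-1]),None,fx=4,fy=4,interpolation=cv2.INTER_CUBIC)
    for th in(0.04,.12):
        q=(proj(c,HINGE+.094*np.array([0,-np.sin(th),np.cos(th)]))-[u,v]+.5)*4;print(n,th,q)
    A.append(i)
cv2.imwrite("pics/f.png",np.hstack(A));print(bot.current_clock())
E
```

```text
-0.14 [  9.7 -24.6 -13.6]
-0.16 [ 11.5 -28.6 -15.3]
-0.18 [ 13.  -31.9 -16.8]
[ 0.48297193 -0.33002298  0.14482225]
[ 0.5  0.2 -0.6]
[ 0.48384524 -0.31830829  0.14350367]
top 0.04 [360.52138555 145.511641  ]
top 0.12 [371.12701957 145.65508985]
side 0.04 [329.80088943 229.65027678]
side 0.12 [339.09463011 239.53112119]
41.9833
```

View pics/f.png

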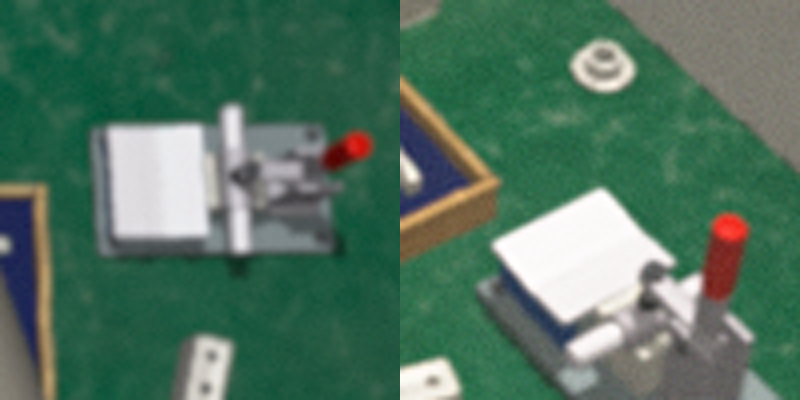

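The handle tip is at (359,146) in the top crop, against a prediction of (360,146) for a clamp angle of 0.04. The pad is down on the shaft's thick middle, the shaft is seated and the robot is clear.

```bash
python3 -c "
from cell import bot
print(bot.current_contact_force().round(1));print(bot.hand_in())"
```

```text
[-0.9  0.6  0.6]
the job is handed in; nothing more can be done
None
```

The job is handed in at about 42 s: I opened the clamp, laid the shaft on the deck and rolled it into the vee, then pressed the clamp pad onto its thick middle with about 32 N at the handle; the hand-in gave no verdict.

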